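# Put the calibration tools back in their own holders

### The job

Clear up the calibration bench by putting each of the four loose things back in its own holder: the brass weight upright in the felt-lined wooden dish, the olive bezel flat round the boss of the grey rest, the steel bit holder lying across both saddles of its stand, and the hex drive adapter upright in the yellow-floored hexagonal tray. Lower the brass weight all the way onto the felt before letting go, never drop it, and leave the torque screwdriver and the dial gauge where they lie.

Things in the scene. Friction and masses are not known exactly. Their poses are not given: they have to be found in the camera images.
- weight_c (a point): Brass reference weight, 0.5 kg, standing upright: plain cylinder 39 mm in diameter and 44 mm high, with a neck and a small knob (26 mm diameter) above it, 62 mm tall in all. The point is its centre, 31 mm above its underside; z is its upright axis.
- bezel_c (a point): Olive-green plastic dial bezel, a flat ring lying on the bench: outside diameter 60 mm at the foot (its lower 11 mm is straight, above that it tapers to 55 mm at the top), opening 46 mm at the foot, 16 mm high. The point is the centre of the ring, 8 mm above its underside; z is the ring's axis, up.
- bit_holder_c (a point): Steel bit holder lying flat along its x axis, 124 mm long: hexagonal body 16 mm across flats from x = -42 to +60 mm, thin 6 mm hexagonal shank from x = -64 to -42 mm. The point lies on the axis, 8 mm above its underside; x runs along the axis towards the thick end, z is up.
- adapter_c (a point): Dark steel hex drive adapter, 0.18 kg, standing upright: hexagonal body 27 mm across flats (31 mm across corners) and 32 mm high with a bright 12.7 mm square drive stub on top, 48 mm tall in all. The point is its centre, 24 mm above its underside; z is its upright axis, x is square to one pair of flats (the other pairs at 60 degree steps).
- dish: Round dark wood dish lined with green felt, fixed to the bench: place of the brass weight. Outside diameter 88 mm, opening 62 mm, felt floor 6 mm above the bench, rim 6 mm higher than the felt. Origin: centre of its underside, on the bench; z up.
- boss_rest: Round flat grey rest, fixed to the bench, with a thin cream circle (62 mm) marked on it and a cream boss in the middle: place of the olive bezel. Plate 90 mm in diameter, top 8 mm above the bench; the boss is 26 mm in diameter and stands 7 mm above the plate, the ring lies flat round it. Origin: centre of its underside, on the bench; z up.
- saddles: Stand for the bit holder, fixed to the bench: aluminium base 90 x 60 x 6 mm with two blue U-shaped saddles, their notches in line along x. The saddles are 8 mm thick, centred at x = -26 and +26 mm (44 mm free between them); the notch floors are 20 mm above the bench, each notch is 38 mm wide between ears that rise to 31 mm. The bit holder lies across both saddles along x, either way round, its listed point over the middle. Origin: centre of its underside, on the bench; z up.
- hex_tray: Low hexagonal tray with dark steel rim and yellow floor, fixed to the bench: place of the hex drive adapter, standing at any yaw. Opening 50 mm across flats, 62 mm over the outside, floor 5 mm above the bench, rim 5 mm higher than the floor. Origin: centre of its underside, on the bench; z up.
- screwdriver_c (a point): Bystander, not to be moved: black-handled torque screwdriver with red collars lying along its x axis in the middle of the bench, 173 mm long, handle 26 to 28 mm thick from 62 mm behind the point (-x) to 30 mm ahead of it, then a steel nose and blade to 111 mm ahead. The point is on its axis, 13 mm above the bench; x towards the blade.
- gauge_c (a point): Bystander, not to be moved: steel dial gauge with a white face lying on its back near the right edge, 54 mm in diameter, 20 mm high, its stem reaching 74 mm towards -x from the centre. The point is the centre of its round case, 10 mm above the bench.

How it is judged (in metres and radians):
At the end, for the whole second after the job is handed in: All four released and at rest in their holders: weight within 13 mm of the dish's centre, bezel and adapter 12 mm, bit holder 15 mm and 0.3 rad of the saddles' line; heights within 3 mm of seated; weight, bezel, adapter tilted under 0.1 rad; screwdriver and gauge moved under 20 mm (horizontal distance between weight_c and dish below 0.013 m and z of weight_c in the frame of dish between 0.034 and 0.04 m and linear speed of each of weight, bezel, bit_holder, adapter below 0.02 m/s and angular speed of each of weight, bezel, bit_holder, adapter below 0.3 rad/s and angle between each of weight_c, bezel_c, adapter_c's own z axis and vertical below 0.1 rad and horizontal distance between bezel_c and boss_rest below 0.012 m and z of bezel_c in the frame of boss_rest between 0.013 and 0.019 m and horizontal distance between bit_holder_c and saddles below 0.015 m and z of bit_holder_c in the frame of saddles between 0.025 and 0.031 m and angle between the x axis of bit_holder_c and the x axis of saddles, either way round below 0.3 rad and horizontal distance between adapter_c and hex_tray below 0.012 m and z of adapter_c in the frame of hex_tray between 0.026 and 0.032 m and distance of each of screwdriver_c, gauge_c from where it was at the start of the episode below 0.02 m); the robot touches nothing.
It fails at once if the brass weight is dropped: it moves faster than 0.45 m/s while the fingers do not hold it (a fall of about 10 mm or more) (linear speed of weight above 0.45 m/s and contact force between the fingers and weight below 0.5 N).
It fails at once if the torque screwdriver is moved by more than 20 mm (distance of screwdriver_c from where it was at the start of the episode above 0.02 m).
It fails at once if the dial gauge is moved by more than 20 mm (distance of gauge_c from where it was at the start of the episode above 0.02 m).
It also fails if it takes over 104 s, if anything falls off the work surface, if the arm or the gripper's body presses on something with over 40 N, if the wrist force passes 120 N, or if a joint passes its speed limit or range.

### The arm

A 6-joint arm with a two-finger parallel gripper is mounted at the origin on the work surface. World frame = base frame: x ahead of the robot, y to its left, z up, the work surface at z = 0. Lengths are in m, angles in degrees, forces in N, time in s.
With the tool pointing down it reaches from about 0.4 to 0.925 m from the base axis. Payload 3.4 kg.
Tool frame: the origin (TCP) lies on the centre line of the jaws, within the pads' length; the fingertips stand 19 mm ahead of it and the grasp point (between the pads) is the TCP; z points along the fingers, y is the line along which they close (so a half turn about z gives the same grasp; the last joint's range is limited). The gripper opens to 85 mm and grips with 20 to 120 N. Pads are 22 mm wide; open, the fingers measure 114 mm over their backs; the gripper's body (76 mm by 85 mm) begins 54 mm behind the grasp point. The pads swing forward as they close: fully open they stand 13 mm farther back than shut.
Start: joints at [73.081, 17.578, 86.31, -0, 76.112, -4.211], TCP at [0.127, 0.561, 0.25] pointing down, gripper open.
Joint ranges: [-179.03, 179.03], [-60, 130.46], [8.19, 133.38], [-81.62, 261.62], [5.75, 156.47], [-153.77, 153.77]. Speed limits (degrees/s): [147.25, 147.25, 180, 180, 180, 180].

### API

Orientations are given as [roll, pitch, yaw] about the fixed x, y, z axes, in that order (R = Rz(yaw) Ry(pitch) Rx(roll)).
In Python, from plant import env gives the robot as it stands.
- The arm moves only by the shell command python3 -m creep 'ROWS' [FORCE]. ROWS is a JSON object of lists of equal length, an entry for each row: "dp": the shift along the tool's x, y, z in cm, a list of three; "turn": the turn, a rotation vector about the tool's x, y, z in degrees, a list of three; "grip": the opening, from 0 (shut) to 1 (fully open). In form: {"dp": [[tx, ty, tz], ...], "turn": [[wx, wy, wz], ...], "grip": [grip, ...]}. A call has 1 to 8 rows; each row shifts and turns the commanded pose from where the row before left it, along the tool's axes as they then stand; what a row does not reach is not made up. A row lasts 1/12 s, in which the tool goes at most 41.7 mm and 7.16 degrees, less where a joint would pass 70% of its speed; a pose out of reach is approached as far as the arm can. A call is refused whole if a number of a shift passes 4.17 or a number of a turn 7.16, either way. A call with a gripper value outside its range is refused whole. The fingers move at their own pace and stop on an object; FORCE is the grip in N (left out, the last holds). Time passes only in rows, so rows that do not move let the fingers close. It gives the time, the measured TCP pose, the force, the opening and the grip force at its end, in the units of the state.
- env.read_state(): the state, without advancing time (a new reading comes with each control period).
- env.camera(name): name is "side" or "top"; returns the picture (480x640x3 uint8, blue, green, red); there is no depth.
- env.camera_model(name): a dict with "vertical_fov" (degrees; the focal length in pixels is half the picture's height over the tangent of half this angle, whatever the lens; pixels are square), "cx", "cy" (the principal point, pixels), "xyz" and "rotation" of the camera in the world. Camera axes: x right, y down, z forward; pixel columns grow to the right and rows downward; lengths in m; the calibration is good to about 2 mm. A picture is of the moment at which its call begins. camera_model takes no time and is no camera call.
- env.close_job(): hands the job in; it is judged then, once.
The state is a dict: "t": time; "joint_positions": joint angles; "qd": joint speeds; "joint_torque": joint torques, N m; "position": TCP position; "ee_rot": TCP orientation; "ft_force": force on the tool from outside, world axes, zero at the start; "torque": the same for the moment, N m; "grip_width": finger opening in m; "grip_force": force on a finger pad.
Only numpy, scipy, OpenCV 4.12 (cv2) and the standard library are available. Lean on these libraries where they do the work, as an engineer would, in place of code of your own. Each camera call takes 0.05 s, during which the arm holds its last target. There are 200 camera calls.

## Working session

There is one attempt and no reset: what is moved stays moved. The work goes in short steps, Python scripts to look and compute and a shell command to move; the robot and the scene stay as the last step left them, time stands still between calls to the robot, and variables do not carry over. Pictures are saved under pics/ and viewed, at most 14 in all, crops included, and the job is handed in when it is done.

```bash
ls; mkdir -p pics
python3 - <<'E'
from plant import env
import cv2
for n in("top","side"):
    cv2.imwrite(f"pics/{n}0.png",env.camera(n)); print(env.camera_model(n))
s=env.read_state(); print(s)
E
```

```text
pics
{'vertical_fov': 47.60512486393353, 'cx': 319.7594671886305, 'cy': 241.22413262281185, 'xyz': array([ 0.37734749, -0.08015394,  1.35351084]), 'rotation': array([-173.58303708,    1.58004177,  -90.81893465])}
{'vertical_fov': 49.755092813779996, 'cx': 320.00762597537573, 'cy': 239.4760169746403, 'xyz': array([0.38911317, 0.72803622, 0.75077717]), 'rotation': array([-130.91955069,   -0.9867119 , -168.81380846])}
{'t': 0.1, 'joint_positions': array([ 7.30797925e+01,  1.76185614e+01,  8.63757931e+01, -2.25971097e-04,
        7.61137351e+01, -4.21175127e+00]), 'qd': array([ 0.09021267, -0.00381379, -0.1449635 ,  0.03097449,  0.04691048,
        0.01851251]), 'joint_torque': array([-5.90121945e-04, -4.58534431e+01, -2.52609551e+01, -2.24107521e-04,
        5.84752561e-03,  1.34458196e-05]), 'position': array([0.12634869, 0.56032862, 0.24947131]), 'ee_rot': array([-1.79892186e+02, -7.71971889e-03,  1.67291591e+02]), 'ft_force': array([-0.24011808, -0.17217802, -0.47149865]), 'torque': array([-0.02360054, -0.00386684, -0.0207697 ]), 'grip_force': 0.0, 'grip_width': 0.08522549191562548}
```

View pics/top0.png

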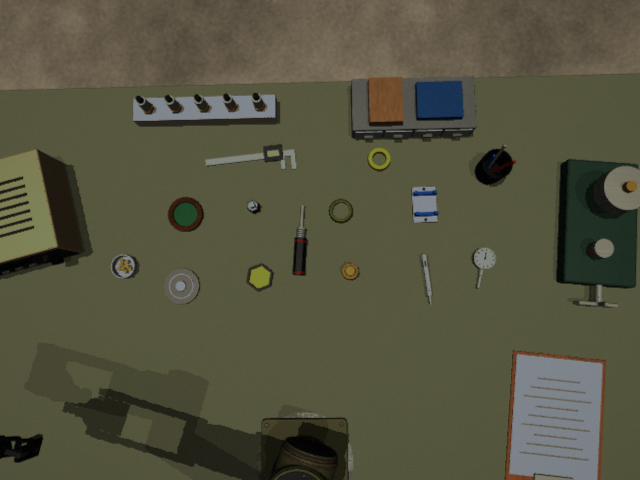

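View pics/side0.png

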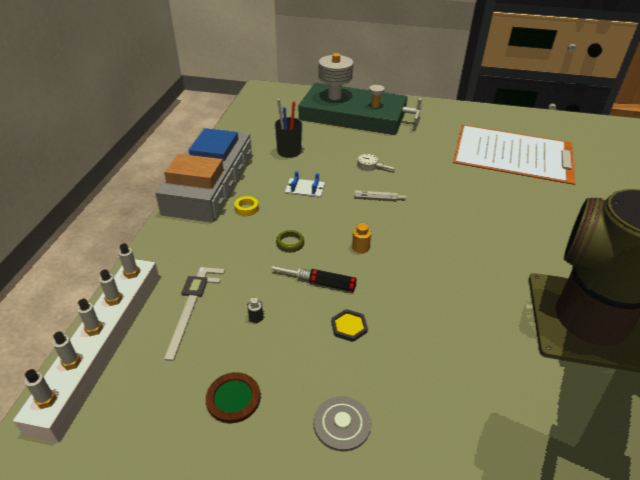

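The views show, in top pixels: weight (350,271), bezel (341,211), bit holder (427,278), adapter (253,207), dish (185,214), boss rest (182,286), saddles (425,204), tray (260,277), screwdriver (300,245), gauge (485,258). The yellow ring, caliper and other items are clutter.

```bash
cat > h.py <<'E'
import numpy as np,cv2
from scipy.spatial.transform import Rotation as R
from plant import env
def cam(n):
    m=env.camera_model(n); f=240/np.tan(np.radians(m["vertical_fov"]/2))
    return f,m["cx"],m["cy"],np.array(m["xyz"]),R.from_euler("xyz",m["rotation"],degrees=True).as_matrix()
def ray(n,p,z):
    f,cx,cy,o,M=cam(n); d=M@np.array([(p[0]-cx)/f,(p[1]-cy)/f,1]); return o+d*(z-o[2])/d[2]
def proj(n,P):
    f,cx,cy,o,M=cam(n); c=M.T@(np.array(P)-o); return np.array([cx+f*c[0]/c[2],cy+f*c[1]/c[2]])
def tri(p,q):
    A=[];b=[]
    for n,x in(("top",p),("side",q)):
        f,cx,cy,o,M=cam(n); d=M@np.array([(x[0]-cx)/f,(x[1]-cy)/f,1]); d/=np.linalg.norm(d)
        Q=np.eye(3)-np.outer(d,d); A.append(Q); b.append(Q@o)
    return np.linalg.lstsq(np.vstack(A),np.hstack(b),rcond=None)[0]
def blob(im,c,r,mode="bg",thr=22):
    x0,y0=int(c[0]-r),int(c[1]-r); w=im[y0:y0+2*r,x0:x0+2*r].astype(float)
    L=cv2.cvtColor(w.astype(np.uint8),cv2.COLOR_BGR2LAB).astype(float)
    m=(np.linalg.norm(L-np.median(L.reshape(-1,3),0),axis=2)>thr).astype(np.uint8)
    cs,_=cv2.findContours(m,cv2.RETR_EXTERNAL,cv2.CHAIN_APPROX_NONE)
    k=max(cs,key=cv2.contourArea)+np.array([[x0,y0]])
    M=cv2.moments(k); (rx,ry),s,a=cv2.minAreaRect(k)
    return np.array([M["m10"]/M["m00"],M["m01"]/M["m00"]]),(np.array([rx,ry]),s,a),k
E
python3 - <<'E'
from h import *
t=cv2.imread("pics/top0.png"); s=cv2.imread("pics/side0.png")
np.set_printoptions(precision=4,suppress=True)
T=dict(weight=((350,271),(361,239),17,25,.03),bezel=((341,211),(290,241),20,24,.008),bit=((427,278),(380,196),32,32,.008),adapter=((253,207),(256,311),14,20,.024),
dish=((185,214),(233,397),26,36,.01),rest=((182,286),(342,423),27,38,.008),sad=((425,204),(305,186),26,28,.006),tray=((260,277),(349,325),22,27,.007),driver=((300,240),(314,278),46,50,.013),gauge=((485,266),(372,163),28,32,.01))
for n,(p,q,r,rs,z) in T.items():
    c,rc,k=blob(t,p,r); d,rd,k2=blob(s,q,rs)
    print(n,c,ray("top",c,z),"rect",rc[0],np.round(rc[1],1),round(rc[2]),"|side",d,ray("side",d,z)[:2],np.round(rd[1]),"tri",tri(c,d))
    cv2.drawContours(t,[k],-1,(255,0,255),1);cv2.drawContours(s,[k2],-1,(255,0,255),1)
a=cv2.resize(t[140:310,150:510],(800,378));b=cv2.resize(s[150:460,190:420],None,fx=.71*2.5,fy=.71*2.5)
cv2.imwrite("pics/c1.png",a);cv2.imwrite("pics/c2.png",b)
E
```

```text
weight [350.4775 271.7608] [ 0.4508 -0.1194  0.03  ] rect [350.  271.5] [17.7 16.3] 45 |side [360.7685 239.1232] [ 0.4535 -0.1099] [21. 31.] tri [ 0.4528 -0.1196  0.0216]
bezel [340.4034 210.9059] [ 0.6047 -0.098   0.008 ] rect [340. 211.] [24. 24.] 90 |side [289.7092 241.1517] [ 0.6063 -0.0956] [22. 29.] tri [ 0.606  -0.0979  0.0059]
bit [426.3355 277.6363] [ 0.4346 -0.3059  0.008 ] rect [426.48 278.86] [50.8  7.5] 82 |side [375.4753 167.3864] [ 0.4567 -0.4291] [37.  7.] tri [ 0.4398 -0.2908  0.0966]
adapter [253.9622 207.3739] [0.6149 0.1168 0.024 ] rect [254.  207.5] [14. 13.] 0 |side [254.7748 311.4806] [0.6177 0.1273] [25. 17.] tri [0.6189 0.1187 0.0134]
dish [185.3688 214.0743] [0.6037 0.2921 0.01  ] rect [185.5 214. ] [34. 35.] 90 |side [232.6479 397.4821] [0.6046 0.2984] [51. 56.] tri [0.6057 0.2942 0.0029]
rest [180.6857 285.7702] [0.4239 0.302  0.008 ] rect [181.  285.5] [25. 24.] 90 |side [341.6504 424.1906] [0.425  0.3074] [54. 57.] tri [0.4247 0.3038 0.0016]
sad [424.0148 204.4238] [ 0.6175 -0.3071  0.006 ] rect [424.5525 204.4972] [36.2 26.1] 87 |side [304.9097 185.8212] [ 0.6197 -0.3098] [38. 24.] tri [ 0.618  -0.3066  0.0082]
tray [259.4419 277.0131] [0.4426 0.1058 0.007 ] rect [259.5538 276.9308] [28.  25.3] 38 |side [348.9203 325.1183] [0.4441 0.1089] [34. 35.] tri [0.4436 0.1062 0.0037]
driver [299.591 254.741] [0.4959 0.0051 0.013 ] rect [299.7036 251.4469] [13.7 47.5] 4 |side [321.1236 279.0644] [0.5162 0.0086] [86. 18.] tri [0.5063 0.0061 0.0104]
gauge [482.7243 260.3294] [ 0.4748 -0.4449  0.01  ] rect [484.2112 267.2812] [39.1 23.9] 82 |side [371.3957 163.5886] [ 0.4692 -0.4418] [38. 17.] tri [ 0.4722 -0.4455  0.0078]
```

View pics/c1.png

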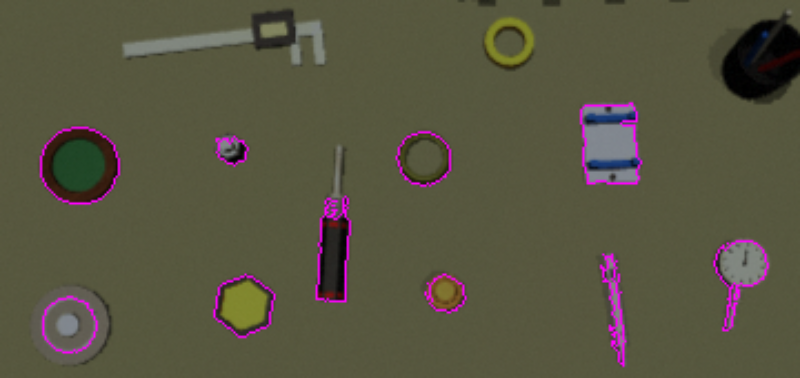

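View pics/c2.png

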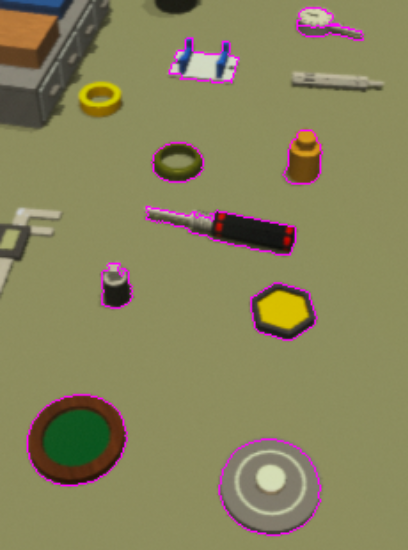

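The crops show clean contours for most things. On the bit holder the mask is ragged in the top view and caught the gauge in the side view. I'll redo the bit holder axis and the saddle line.

Run:
```python
from h import *
np.set_printoptions(precision=4,suppress=True)
t=cv2.imread("pics/top0.png"); s=cv2.imread("pics/side0.png")
def axis(im,x0,y0,x1,y1,n,z,f):
    w=im[y0:y1,x0:x1]; m=f(w).astype(np.uint8)
    _,l,st,_=cv2.connectedComponentsWithStats(m); i=1+np.argmax(st[1:,4])
    p=np.argwhere(l==i)[:,::-1]+[x0,y0]
    P=np.array([ray(n,q,z)[:2] for q in p]); vx,vy,cx,cy=cv2.fitLine(P.astype(np.float32),cv2.DIST_L2,0,.01,.01).ravel()
    d=np.array([vx,vy])*np.sign(vx); a=(P-P.mean(0))@d; mid=P.mean(0)+d*(a.max()+a.min())/2
    print(n,"yaw",np.degrees(np.arctan2(d[1],d[0])),"len",np.ptp(a),"mid",mid)
bright=lambda w:cv2.morphologyEx((cv2.cvtColor(w,cv2.COLOR_BGR2LAB)[:,:,0]>(np.median(cv2.cvtColor(w,cv2.COLOR_BGR2LAB)[:,:,0])+10)).astype(np.uint8),cv2.MORPH_CLOSE,np.ones((3,3)))
dif=lambda w:cv2.morphologyEx((np.abs(cv2.cvtColor(w,cv2.COLOR_BGR2LAB)[:,:,2].astype(int)-int(np.median(cv2.cvtColor(w,cv2.COLOR_BGR2LAB)[:,:,2])))>9).astype(np.uint8),cv2.MORPH_CLOSE,np.ones((3,3)))
axis(t,410,245,445,312,"top",.008,dif); axis(s,345,183,415,207,"side",.008,dif)
axis(t,410,245,445,312,"top",.008,bright); axis(s,345,183,415,207,"side",.008,bright)
for n,im,(x0,y0,x1,y1) in(("top",t,(405,180,445,228)),("side",s,(282,165,330,200))):
    w=cv2.cvtColor(im[y0:y1,x0:x1],cv2.COLOR_BGR2HSV)
    m=((w[...,0]>100)&(w[...,0]<130)&(w[...,1]>120)).astype(np.uint8)
    k,l,st,c=cv2.connectedComponentsWithStats(m)
    for i in range(1,k):
        if st[i,4]>15: print(n,st[i],c[i]+[x0,y0],ray(n,c[i]+[x0,y0],.024))
```

```text
top yaw 6.1971836 len 0.10453606104815687 mid [ 0.4391 -0.3068]
side yaw 6.0258536 len 0.1194928015491244 mid [ 0.4329 -0.3046]
top yaw 6.206868 len 0.12352890416202933 mid [ 0.4318 -0.3079]
side yaw 5.79644 len 0.12486876371868322 mid [ 0.4316 -0.314 ]
top [ 9 10 23  5 85] [425.4235 192.4941] [ 0.6441 -0.3086  0.024 ]
top [10 31 23  5 85] [425.7412 213.2706] [ 0.5921 -0.3075  0.024 ]
side [ 9  6  7 20 64] [294.3906 180.375 ] [ 0.6444 -0.3018  0.024 ]
side [30  8  7 20 55] [315.1636 182.3636] [ 0.5927 -0.3046  0.024 ]
```

```bash
python3 -m creep '{"dp":[[0,0,0],[0,0,0],[-3.06,-2.76,0],[-3.06,-2.76,0],[-3.06,-2.76,0],[-3.06,-2.76,0],[-3.06,-2.76,0],[-3.06,-2.76,0]],"turn":[[0,0,-6.35],[0,0,-6.35],[0,0,0],[0,0,0],[0,0,0],[0,0,0],[0,0,0],[0,0,0]],"grip":[1,1,1,1,1,1,1,1]}' 40
python3 -m creep '{"dp":[[-3.06,-2.76,0],[-3.06,-2.76,0],[-3.06,-2.76,0],[-3.06,-2.76,0],[-3.06,-2.76,0],[-3.06,-2.76,0],[-3.06,-2.76,0],[-3.06,-2.76,0]],"turn":[[0,0,0],[0,0,0],[0,0,0],[0,0,0],[0,0,0],[0,0,0],[0,0,0],[0,0,0]],"grip":[1,1,1,1,1,1,1,1]}'
python3 -m creep '{"dp":[[-3.06,-2.76,0],[-3.06,-2.76,0],[0,0,0],[0,0,0]],"turn":[[0,0,0],[0,0,0],[0,0,0],[0,0,0]],"grip":[1,1,1,1]}'
```

```text
t: 0.77
position: [0.3108, 0.3936, 0.25]
ee_rot: [-180.0, -0.0, -180.0]
ft_force: [0.3, -0.0, 0.3]
grip_width: 0.0853
grip_force: 0.0
t: 1.43
position: [0.5558, 0.1726, 0.2499]
ee_rot: [-180.0, -0.1, 180.0]
ft_force: [-0.5, 0.3, -0.5]
grip_width: 0.0857
grip_force: 0.0
t: 1.77
position: [0.6173, 0.1172, 0.2491]
ee_rot: [-180.0, -0.1, 179.8]
ft_force: [0.2, 0.7, -0.4]
grip_width: 0.0848
grip_force: 0.0
```

```bash
python3 -m creep '{"dp":[[0,0,3.7],[0,0,3.7],[0,0,3.7],[0,0,3.7],[0,0,3.7],[0,0,2.4],[0,0,1],[0,0,0]],"turn":[[0,0,0],[0,0,0],[0,0,0],[0,0,0],[0,0,0],[0,0,0],[0,0,0],[0,0,0]],"grip":[1,1,1,1,1,1,1,1]}' 40
python3 -m creep '{"dp":[[0,0,0],[0,0,0],[0,0,0],[0,0,0],[0,0,0],[0,0,0],[0,0,0],[0,0,0]],"turn":[[0,0,0],[0,0,0],[0,0,0],[0,0,0],[0,0,0],[0,0,0],[0,0,0],[0,0,0]],"grip":[0,0,0,0,0,0,0,0]}'
python3 -m creep '{"dp":[[0,0,0],[0,0,0],[0,0,0],[0,0,0]],"turn":[[0,0,0],[0,0,0],[0,0,0],[0,0,0]],"grip":[0,0,0,0]}'
python3 - <<'E'
from h import *
cv2.imwrite("pics/s1.png",env.camera("side")[200:400,150:400].repeat(2,0).repeat(2,1))
E
```

```text
t: 2.43
position: [0.6127, 0.12, 0.0285]
ee_rot: [-180.0, -0.4, -179.9]
ft_force: [-0.0, 0.8, 0.5]
grip_width: 0.0856
grip_force: 0.0
t: 3.1
position: [0.6172, 0.1195, 0.0332]
ee_rot: [180.0, 0.2, 180.0]
ft_force: [-0.8, 0.1, 5.7]
grip_width: 0.0268
grip_force: 39.1
t: 3.43
position: [0.6172, 0.1195, 0.0333]
ee_rot: [180.0, 0.2, 180.0]
ft_force: [-1.5, 1.1, 5.4]
grip_width: 0.0267
grip_force: 39.1
```

View pics/s1.png

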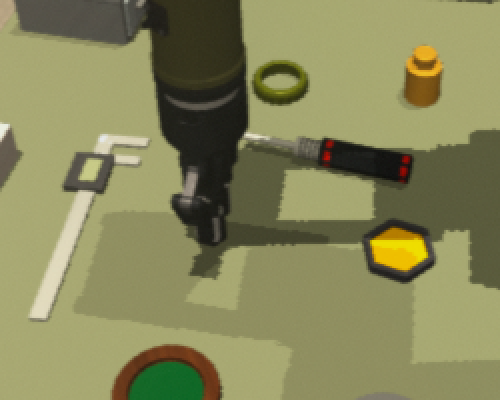

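The picture shows the gripper closed on the adapter. The measured width of 26.7 mm matches its flats. Next it goes to the tray.

```bash
python3 -m creep '{"dp":[[0,0,-2],[0,0,-4],[3,-0.3,0],[3.5,-0.25,0],[3.5,-0.25,0],[3.5,-0.25,0],[3.25,-0.25,0],[0.5,0,0]],"turn":[[0,0,0],[0,0,0],[0,0,0],[0,0,0],[0,0,0],[0,0,0],[0,0,0],[0,0,0]],"grip":[0,0,0,0,0,0,0,0]}'
python3 -m creep '{"dp":[[0,0,0],[0,0,0],[0,0,0]],"turn":[[0,0,0],[0,0,0],[0,0,0]],"grip":[0,0,0]}'
```

```text
t: 4.15
position: [0.4341, 0.1052, 0.0908]
ee_rot: [-179.9, -0.6, -180.0]
ft_force: [-1.0, -0.2, -2.5]
grip_width: 0.0265
grip_force: 40.0
t: 4.4
position: [0.4462, 0.1065, 0.0921]
ee_rot: [180.0, 0.2, 180.0]
ft_force: [-0.3, -0.8, -2.0]
grip_width: 0.0266
grip_force: 40.1
```

```bash
python3 -m creep '{"dp":[[0.2,0,1.5],[0,0,1.5],[0,0,1.2],[0,0,0.6],[0,0,0.3],[0,0,0.2],[0,0,0],[0,0,0]],"turn":[[0,0,0],[0,0,0],[0,0,0],[0,0,0],[0,0,0],[0,0,0],[0,0,0],[0,0,0]],"grip":[0,0,0,0,0,0,0,0]}'
python3 -m creep '{"dp":[[0,0,0.1],[0,0,0]],"turn":[[0,0,0],[0,0,0]],"grip":[0,0]}'
```

```text
t: 5.07
position: [0.4426, 0.1064, 0.0387]
ee_rot: [180.0, 0.1, 180.0]
ft_force: [-0.1, -0.3, -2.1]
grip_width: 0.0267
grip_force: 40.1
t: 5.23
position: [0.4425, 0.1064, 0.0383]
ee_rot: [180.0, 0.1, 180.0]
ft_force: [-1.3, -0.8, 4.1]
grip_width: 0.0267
grip_force: 40.7
```

Contact with the tray floor is at z = 38.3 mm, as expected. I'll release, lift and look.

```bash
python3 -m creep '{"dp":[[0,0,0],[0,0,0],[0,0,0],[0,0,0],[0,0,0],[0,0,-3],[0,0,-4],[0,0,-4]],"turn":[[0,0,0],[0,0,0],[0,0,0],[0,0,0],[0,0,0],[0,0,0],[0,0,0],[0,0,0]],"grip":[1,1,1,1,1,1,1,1]}'
python3 -m creep '{"dp":[[0,-3.5,-2],[0,-4.1,0],[0,-4.1,0],[0,-4.1,0],[0,-4.1,0],[0,0,0],[0,0,0]],"turn":[[0,0,0],[0,0,0],[0,0,0],[0,0,0],[0,0,0],[0,0,0],[0,0,0]],"grip":[1,1,1,1,1,1,1]}'
python3 - <<'E'
from h import *
a=env.camera("side")[200:400,200:440].repeat(2,0).repeat(2,1);cv2.imwrite("pics/s2.png",a)
E
```

```text
t: 5.9
position: [0.4401, 0.1061, 0.1475]
ee_rot: [-180.0, -0.2, 180.0]
ft_force: [1.1, 0.3, -0.3]
grip_width: 0.0854
grip_force: 0.0
t: 6.48
position: [0.4415, -0.0949, 0.1673]
ee_rot: [-180.0, 0.0, 179.7]
ft_force: [-0.5, 0.2, 1.0]
grip_width: 0.0855
grip_force: 0.0
```

View pics/s2.png

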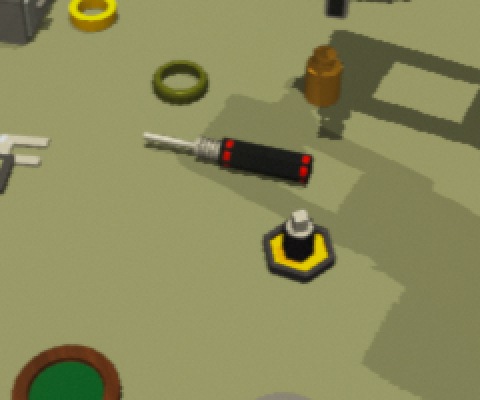

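The adapter stands upright and central in the tray, at crop (300,248). Next is the weight.

```bash
python3 -m creep '{"dp":[[-1,-2.4,0],[0,0,0],[0,0,3.5],[0,0,3.5],[0,0,3.5],[0,0,1.8],[0,0,1],[0,0,0]],"turn":[[0,0,0],[0,0,0],[0,0,0],[0,0,0],[0,0,0],[0,0,0],[0,0,0],[0,0,0]],"grip":[1,1,1,1,1,1,1,1]}' 50
python3 -m creep '{"dp":[[0,0,0],[0,0,0],[0,0,0],[0,0,0],[0,0,0],[0,0,0],[0,0,0],[0,0,0]],"turn":[[0,0,0],[0,0,0],[0,0,0],[0,0,0],[0,0,0],[0,0,0],[0,0,0],[0,0,0]],"grip":[0,0,0,0,0,0,0,0]}'
python3 -m creep '{"dp":[[0,0,0],[0,0,0]],"turn":[[0,0,0],[0,0,0]],"grip":[0,0]}'
```

```text
t: 7.2
position: [0.4494, -0.114, 0.0319]
ee_rot: [179.9, -0.3, -179.9]
ft_force: [0.7, -0.0, -0.1]
grip_width: 0.0855
grip_force: 0.0
t: 7.87
position: [0.4524, -0.117, 0.0357]
ee_rot: [-180.0, 0.2, 180.0]
ft_force: [-0.0, 0.7, 6.9]
grip_width: 0.0375
grip_force: 50.1
t: 8.03
position: [0.4524, -0.1169, 0.0357]
ee_rot: [-180.0, 0.2, 180.0]
ft_force: [-1.4, 2.1, 4.8]
grip_width: 0.0374
grip_force: 50.1
```

Run:
```python
from h import *
a=env.camera("side")[170:290,290:450];b=env.camera("top")[220:320,300:400]
print(proj("side",[.4524,-.1169,.02]),proj("top",[.4524,-.1169,.03]))
o=np.zeros((480,800,3),np.uint8);o[:360,:480]=cv2.resize(a,None,fx=3,fy=3);o[:300,490:790]=cv2.resize(b,None,fx=3,fy=3);cv2.imwrite("pics/s3.png",o)
```

```text
[361.41505686 240.62712401] [349.4494776  271.12285495]
```

View pics/s3.png

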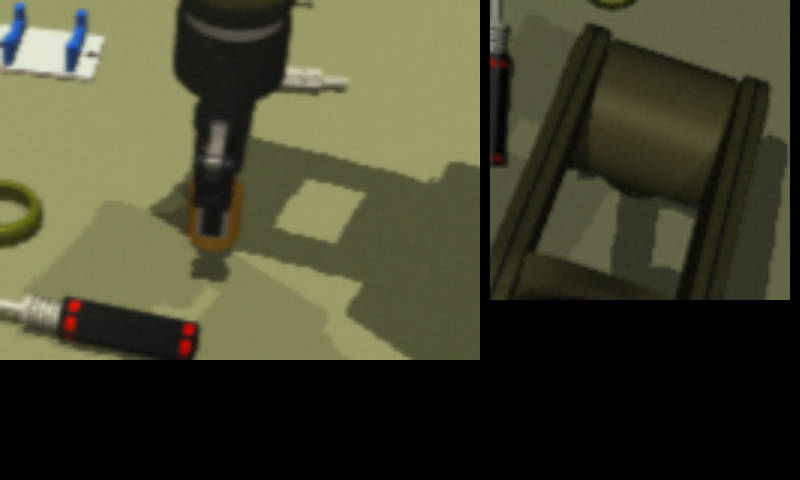

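The finger sits centred on the weight, which spans crop x 189–242. I'll carry it high to the dish.

```bash
python3 -m creep '{"dp":[[0,0,-1],[0,0,-3],[0,0,-3],[0,0,-3],[-0.7,1.87,0],[-1.4,3.74,0],[-1.4,3.74,0],[-1.4,3.74,0]],"turn":[[0,0,0],[0,0,0],[0,0,0],[0,0,0],[0,0,0],[0,0,0],[0,0,0],[0,0,0]],"grip":[0,0,0,0,0,0,0,0]}' 60
python3 -m creep '{"dp":[[-1.4,3.74,0],[-1.4,3.74,0],[-1.4,3.74,0],[-1.4,3.74,0],[-1.4,3.74,0],[-1.4,3.74,0],[-1.4,3.74,0],[-0.7,1.8,0]],"turn":[[0,0,0],[0,0,0],[0,0,0],[0,0,0],[0,0,0],[0,0,0],[0,0,0],[0,0,0]],"grip":[0,0,0,0,0,0,0,0]}'
python3 -m creep '{"dp":[[0,0,0],[0,0,0],[0,0,0],[0,0,0]],"turn":[[0,0,0],[0,0,0],[0,0,0],[0,0,0]],"grip":[0,0,0,0]}'
```

```text
t: 8.8
position: [0.5001, 0.0152, 0.1348]
ee_rot: [-180.0, 0.0, 179.9]
ft_force: [0.7, -1.7, -5.1]
grip_width: 0.0375
grip_force: 62.3
t: 9.47
position: [0.6066, 0.299, 0.134]
ee_rot: [179.8, 0.1, -179.9]
ft_force: [0.5, 0.7, -5.5]
grip_width: 0.0373
grip_force: 62.4
t: 9.8
position: [0.6044, 0.2923, 0.1338]
ee_rot: [-179.9, -0.1, 179.9]
ft_force: [-0.2, -0.2, -5.1]
grip_width: 0.0373
grip_force: 62.4
```

```bash
python3 -m creep '{"dp":[[-0.1,0.1,2],[0,0,2.5],[0,0,2],[0,0,1.2],[0,0,0.6],[0,0,0],[0,0,0],[0,0,0]],"turn":[[0,0,0],[0,0,0],[0,0,0],[0,0,0],[0,0,0],[0,0,0],[0,0,0],[0,0,0]],"grip":[0,0,0,0,0,0,0,0]}'
python3 -m creep '{"dp":[[0,0,0.2],[0,0,0.2],[0,0,0.2],[0,0,0.2],[0,0,0],[0,0,0]],"turn":[[0,0,0],[0,0,0],[0,0,0],[0,0,0],[0,0,0],[0,0,0]],"grip":[0,0,0,0,0,0]}'
```

```text
t: 10.47
position: [0.6078, 0.2952, 0.0528]
ee_rot: [179.9, 0.1, 180.0]
ft_force: [1.3, -0.8, -4.6]
grip_width: 0.0372
grip_force: 62.3
t: 10.97
position: [0.6064, 0.2949, 0.0431]
ee_rot: [-180.0, -0.0, 180.0]
ft_force: [-0.1, 0.2, -5.1]
grip_width: 0.0371
grip_force: 62.4
```

```bash
python3 -m creep '{"dp":[[0,0,0.1],[0,0,0.1],[0,0,0],[0,0,0]],"turn":[[0,0,0],[0,0,0],[0,0,0],[0,0,0]],"grip":[0,0,0,0]}'
python3 -m creep '{"dp":[[0,0,0.1],[0,0,0],[0,0,0]],"turn":[[0,0,0],[0,0,0],[0,0,0]],"grip":[0,0,0]}'
```

```text
t: 11.3
position: [0.6067, 0.2951, 0.0419]
ee_rot: [180.0, 0.0, 180.0]
ft_force: [-0.8, 0.1, -0.9]
grip_width: 0.0369
grip_force: 62.7
t: 11.55
position: [0.6067, 0.295, 0.0418]
ee_rot: [180.0, 0.1, 180.0]
ft_force: [-2.8, -0.8, 5.3]
grip_width: 0.0373
grip_force: 63.5
```

The force turned positive at z = 41.8 mm, so the weight is on the felt. I'll release, lift and go to the bezel.

```bash
python3 -m creep '{"dp":[[0,0,0],[0,0,0],[0,0,0],[0,0,0],[0,0,0],[0,0,0],[0,0,-3],[0,0,-4]],"turn":[[0,0,0],[0,0,0],[0,0,0],[0,0,0],[0,0,0],[0,0,0],[0,0,0],[0,0,0]],"grip":[1,1,1,1,1,1,1,1]}'
python3 -m creep '{"dp":[[0,0,-3],[0,-2,0],[0,-4.1,0],[0,-4.1,0],[0,-4.1,0],[0,-4.1,0],[0,-4.1,0],[0,-4.1,0]],"turn":[[0,0,0],[0,0,0],[0,0,0],[0,0,0],[0,0,0],[0,0,0],[0,0,0],[0,0,0]],"grip":[1,1,1,1,1,1,1,1]}'
python3 -m creep '{"dp":[[0,-4.1,0],[0,-4.1,0],[0,-4.1,0],[0,-0.4,0],[0,0,0],[0,0,0]],"turn":[[0,0,0],[0,0,0],[0,0,0],[0,0,0],[0,0,0],[0,0,0]],"grip":[1,1,1,1,1,1]}'
python3 - <<'E'
from h import *
a=env.camera("side")[200:440,190:420];b=env.camera("top")[170:250,145:245]
o=np.zeros((480,800,3),np.uint8);o[:480,:460]=cv2.resize(a,None,fx=2,fy=2);o[:240,480:780]=cv2.resize(b,None,fx=3,fy=3);cv2.imwrite("pics/s4.png",o)
E
```

```text
t: 12.22
position: [0.6033, 0.2936, 0.1064]
ee_rot: [-179.8, -0.5, 180.0]
ft_force: [1.2, 0.1, 0.1]
grip_width: 0.0852
grip_force: 0.0
t: 12.88
position: [0.6062, 0.0271, 0.1404]
ee_rot: [-180.0, 0.0, -180.0]
ft_force: [0.9, 0.0, -0.4]
grip_width: 0.0854
grip_force: 0.0
t: 13.38
position: [0.6063, -0.0981, 0.1401]
ee_rot: [179.9, -0.0, 179.9]
ft_force: [0.3, -0.3, -0.5]
grip_width: 0.0852
grip_force: 0.0
```

View pics/s4.png

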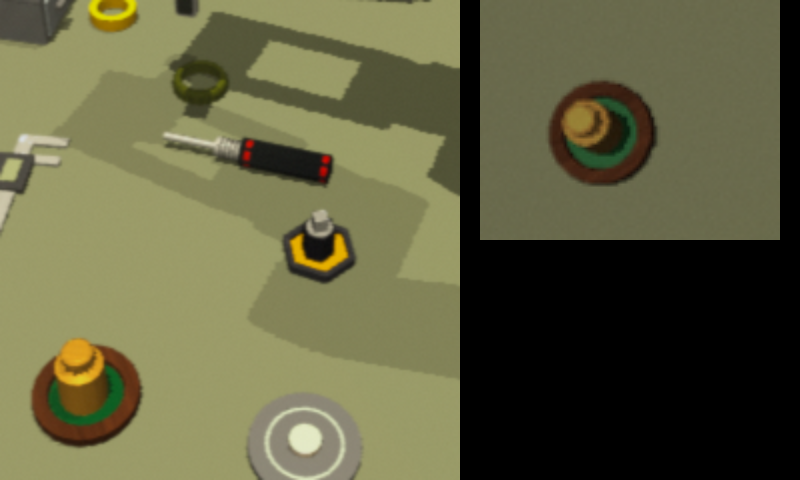

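Run:
```python
from h import *
t=env.camera("top");w=cv2.cvtColor(t[190:235,160:210],cv2.COLOR_BGR2HSV)
m=((w[...,0]>12)&(w[...,0]<28)&(w[...,1]>110)&(w[...,2]>85)).astype(np.uint8)
M=cv2.moments(m,True);p=[160+M["m10"]/M["m00"],190+M["m01"]/M["m00"]];print(M["m00"],p,ray("top",p,.066),ray("top",(179.3,209.3),.068),ray("top",p,.055))
s=env.camera("side")
w=cv2.cvtColor(s[360:430,200:270],cv2.COLOR_BGR2HSV);m=((w[...,0]>12)&(w[...,0]<28)&(w[...,1]>110)&(w[...,2]>85)).astype(np.uint8)
x,y,a,b=cv2.boundingRect(m);print(200+x,360+y,a,b, proj("side",[.606,.295,.037]),ray("side",(231,406.5),.006))
```

```text
177.0 [179.3276836158192, 210.35593220338984] [0.60360578 0.29142318 0.066     ] [0.60583584 0.29095133 0.068     ] [0.60553884 0.29459779 0.055     ]
206 369 54 54 [230.86082343 385.99061005] [0.60311187 0.31209908 0.006     ]
```

The weight's knob, at (0.605, 0.291), sits within 3 mm of the dish centre. Next is the bezel.

```bash
python3 -m creep '{"dp":[[0.1,0,2.5],[0,0,3.5],[0,0,3],[0,0,2],[0,0,1],[0,0,0.2],[0,0,0],[0,0,0]],"turn":[[0,0,0],[0,0,0],[0,0,0],[0,0,0],[0,0,0],[0,0,0],[0,0,0],[0,0,0]],"grip":[1,1,1,1,1,1,1,1]}' 30
python3 -m creep '{"dp":[[0,0,0],[0,0,0],[0,0,0],[0,0,0],[0,0,0],[0,0,0],[0,0,0],[0,0,0]],"turn":[[0,0,0],[0,0,0],[0,0,0],[0,0,0],[0,0,0],[0,0,0],[0,0,0],[0,0,0]],"grip":[0.5,0.5,0.5,0.5,0.5,0.5,0.5,0.5]}'
python3 - <<'E'
from h import *
a=env.camera("side")[200:280,240:340]
cv2.imwrite("pics/s5.png",cv2.resize(a,None,fx=5,fy=5))
E
```

```text
t: 14.25
position: [0.6067, -0.0978, 0.0195]
ee_rot: [-180.0, 0.1, -180.0]
ft_force: [1.1, -0.2, 0.4]
grip_width: 0.0852
grip_force: 0.0
t: 14.92
position: [0.6067, -0.0983, 0.0205]
ee_rot: [-180.0, 0.2, 180.0]
ft_force: [-1.3, 0.5, 6.7]
grip_width: 0.0583
grip_force: 30.6
```

View pics/s5.png

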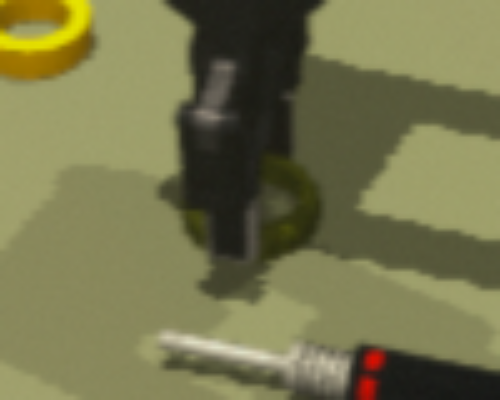

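The grip is closed on the ring but may be high, near the taper. I'll regrip 5 mm lower.

```bash
python3 -m creep '{"dp":[[0,0,0],[0,0,0],[0,0,0],[0,0,0.5],[0,0,0],[0,0,0],[0,0,0],[0,0,0]],"turn":[[0,0,0],[0,0,0],[0,0,0],[0,0,0],[0,0,0],[0,0,0],[0,0,0],[0,0,0]],"grip":[1,1,1,1,1,0.5,0.5,0.5]}' 30
python3 -m creep '{"dp":[[0,0,0],[0,0,0],[0,0,0],[0,0,0],[0,0,0]],"turn":[[0,0,0],[0,0,0],[0,0,0],[0,0,0],[0,0,0]],"grip":[0.5,0.5,0.5,0.5,0.5]}'
```

```text
t: 15.63
position: [0.6061, -0.0983, 0.0143]
ee_rot: [-180.0, 0.1, 180.0]
ft_force: [-0.7, -0.9, 1.7]
grip_width: 0.0591
grip_force: 33.3
t: 16.05
position: [0.6061, -0.0982, 0.0143]
ee_rot: [-180.0, 0.1, 180.0]
ft_force: [-1.3, -0.6, 5.7]
grip_width: 0.0589
grip_force: 35.6
```

```bash
python3 -m creep '{"dp":[[0,0,-1],[0,0,-2.5],[0,0,-3],[0,0,-2.5],[0.82,1.82,0],[1.645,3.645,0],[1.645,3.645,0],[1.645,3.645,0]],"turn":[[0,0,0],[0,0,0],[0,0,0],[0,0,0],[0,0,0],[0,0,0],[0,0,0],[0,0,0]],"grip":[0.5,0.5,0.5,0.5,0.5,0.5,0.5,0.5]}'
python3 -m creep '{"dp":[[1.645,3.645,0],[1.645,3.645,0],[1.645,3.645,0],[1.645,3.645,0],[1.645,3.645,0],[1.645,3.645,0],[1.645,3.645,0],[0.82,1.82,0]],"turn":[[0,0,0],[0,0,0],[0,0,0],[0,0,0],[0,0,0],[0,0,0],[0,0,0],[0,0,0]],"grip":[0.5,0.5,0.5,0.5,0.5,0.5,0.5,0.5]}'
python3 -m creep '{"dp":[[0,0,0],[0,0,0],[0,0,0],[0,0,0]],"turn":[[0,0,0],[0,0,0],[0,0,0],[0,0,0]],"grip":[0.5,0.5,0.5,0.5]}'
```

```text
t: 16.72
position: [0.5475, 0.0303, 0.104]
ee_rot: [180.0, 0.0, 179.9]
ft_force: [0.3, 0.5, -0.5]
grip_width: 0.0591
grip_force: 32.5
t: 17.38
position: [0.4227, 0.3064, 0.1039]
ee_rot: [179.9, -0.0, -179.9]
ft_force: [0.0, 0.2, 0.5]
grip_width: 0.0591
grip_force: 32.5
t: 17.72
position: [0.4251, 0.3019, 0.1034]
ee_rot: [-180.0, 0.0, 179.9]
ft_force: [-0.4, 0.5, -1.2]
grip_width: 0.0593
grip_force: 32.6
```

```bash
python3 -m creep '{"dp":[[0,0.1,2],[0,0,2],[0,0,2],[0,0,1],[0,0,0.5],[0,0,0.3],[0,0,0.2],[0,0,0]],"turn":[[0,0,0],[0,0,0],[0,0,0],[0,0,0],[0,0,0],[0,0,0],[0,0,0],[0,0,0]],"grip":[0.5,0.5,0.5,0.5,0.5,0.5,0.5,0.5]}'
python3 -m creep '{"dp":[[0,0,0.1],[0,0,0],[0,0,0]],"turn":[[0,0,0],[0,0,0],[0,0,0]],"grip":[0.5,0.5,0.5]}'
```

```text
t: 18.38
position: [0.4253, 0.3039, 0.0236]
ee_rot: [180.0, 0.0, 180.0]
ft_force: [-0.5, -0.2, 1.0]
grip_width: 0.059
grip_force: 32.6
t: 18.63
position: [0.425, 0.3041, 0.0229]
ee_rot: [180.0, 0.1, -180.0]
ft_force: [-0.5, 0.5, -0.1]
grip_width: 0.0591
grip_force: 32.6
```

```bash
python3 -m creep '{"dp":[[0,0,0.1],[0,0,0.1],[0,0,0],[0,0,0]],"turn":[[0,0,0],[0,0,0],[0,0,0],[0,0,0]],"grip":[0.5,0.5,0.5,0.5]}'
python3 -m creep '{"dp":[[0,0,0],[0,0,0],[0,0,0],[0,0,0],[0,0,0],[0,0,-2],[0,0,-4],[0,0,-4]],"turn":[[0,0,0],[0,0,0],[0,0,0],[0,0,0],[0,0,0],[0,0,0],[0,0,0],[0,0,0]],"grip":[1,1,1,1,1,1,1,1]}'
python3 -m creep '{"dp":[[0,0,-3],[0,-2,0],[0,-4.1,0],[0,-4.1,0],[0,-4.1,0],[0,-4.1,0],[0,-4.1,0],[0,-4.1,0]],"turn":[[0,0,0],[0,0,0],[0,0,0],[0,0,0],[0,0,0],[0,0,0],[0,0,0],[0,0,0]],"grip":[1,1,1,1,1,1,1,1]}'
python3 -m creep '{"dp":[[0,-4.1,0],[0,-4.1,0],[0,-4.1,0],[0,-4.1,0],[0,-4.1,0],[0,-4.1,0],[0,0,0],[0,0,0]],"turn":[[0,0,0],[0,0,0],[0,0,0],[0,0,0],[0,0,0],[0,0,0],[0,0,0],[0,0,0]],"grip":[1,1,1,1,1,1,1,1]}'
python3 - <<'E'
from h import *
a=env.camera("side")[200:460,190:420];b=env.camera("top")[240:330,135:235]
c,_,_=blob(env.camera("top"),(181,285),20,thr=12)
o=np.zeros((520,800,3),np.uint8);o[:520,:460]=cv2.resize(a,None,fx=2,fy=2);o[:270,480:780]=cv2.resize(b,None,fx=3,fy=3);cv2.imwrite("pics/s6.png",o)
E
```

```text
t: 18.97
position: [0.425, 0.3042, 0.0222]
ee_rot: [179.9, 0.1, -180.0]
ft_force: [-2.0, -1.2, 14.0]
grip_width: 0.0588
grip_force: 40.6
t: 19.63
position: [0.4232, 0.3029, 0.1196]
ee_rot: [-179.8, -0.3, 180.0]
ft_force: [0.5, 1.4, -0.2]
grip_width: 0.085
grip_force: 0.0
t: 20.3
position: [0.4241, 0.0362, 0.1503]
ee_rot: [-180.0, -0.0, -180.0]
ft_force: [0.3, -1.4, 0.1]
grip_width: 0.0853
grip_force: 0.0
t: 20.97
position: [0.4246, -0.2106, 0.1501]
ee_rot: [-180.0, 0.0, 179.7]
ft_force: [-0.3, -0.0, -0.7]
grip_width: 0.0855
grip_force: 0.0
```

View pics/s6.png

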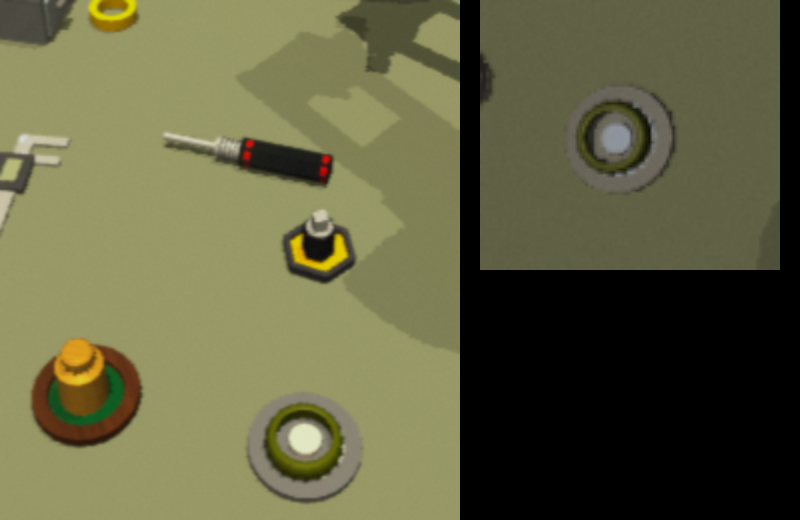

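The bezel lies flat round the boss, roughly 3 mm off at most. Next is the bit holder.

```bash
python3 -m creep '{"dp":[[-0.3,-3.3,0],[-0.3,-3.3,0],[-0.3,-3.1,0],[0,0,0],[0,0,3],[0,0,3.5],[0,0,3],[0,0,2]],"turn":[[0,0,0],[0,0,0],[0,0,0],[0,0,-6.1],[0,0,0],[0,0,0],[0,0,0],[0,0,0]],"grip":[1,1,1,1,1,1,1,1]}' 60
python3 -m creep '{"dp":[[0,0,1],[0,0,0.2],[0,0,0],[0,0,0]],"turn":[[0,0,0],[0,0,0],[0,0,0],[0,0,0]],"grip":[1,1,1,1]}'
python3 -m creep '{"dp":[[0,0,0],[0,0,0],[0,0,0],[0,0,0],[0,0,0],[0,0,0],[0,0,0],[0,0,0]],"turn":[[0,0,0],[0,0,0],[0,0,0],[0,0,0],[0,0,0],[0,0,0],[0,0,0],[0,0,0]],"grip":[0,0,0,0,0,0,0,0]}'
python3 -m creep '{"dp":[[0,0,0],[0,0,0],[0,0,0],[0,0,0]],"turn":[[0,0,0],[0,0,0],[0,0,0],[0,0,0]],"grip":[0,0,0,0]}'
python3 - <<'E'
from h import *
cv2.imwrite("pics/s7.png",cv2.resize(env.camera("side")[130:230,260:440],None,fx=4,fy=4))
E
```

```text
t: 21.78
position: [0.4327, -0.302, 0.0331]
ee_rot: [179.8, -0.1, -173.7]
ft_force: [0.0, 0.3, -0.1]
grip_width: 0.0853
grip_force: 0.0
t: 22.12
position: [0.4346, -0.3051, 0.0243]
ee_rot: [-179.9, 0.1, -173.8]
ft_force: [-0.0, 0.6, 0.6]
grip_width: 0.0851
grip_force: 0.0
t: 22.78
position: [0.4337, -0.3055, 0.024]
ee_rot: [-180.0, 0.0, -173.9]
ft_force: [-2.1, 0.6, 5.6]
grip_width: 0.0154
grip_force: 58.5
t: 23.12
position: [0.4337, -0.3055, 0.024]
ee_rot: [-180.0, 0.0, -173.9]
ft_force: [-0.4, -0.1, 6.1]
grip_width: 0.0156
grip_force: 58.5
```

View pics/s7.png

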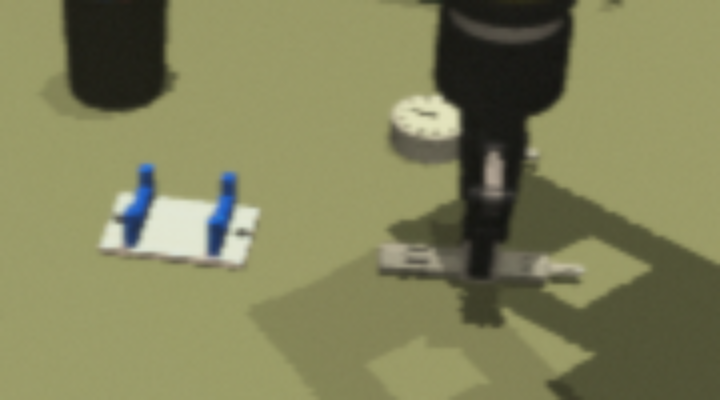

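The grip is near the listed point: the finger is at crop x 481 and the part spans 380–583. I'll lift, square up and carry it to the saddles.

```bash
python3 -m creep '{"dp":[[0,0,-1.5],[0,0,-3],[0,0,-2.5],[0,0,0],[-2.5,0,0],[-4,0,0],[-4,0,0],[-4,0,0]],"turn":[[0,0,0],[0,0,0],[0,0,0],[0,0,6.1],[0,0,0],[0,0,0],[0,0,0],[0,0,0]],"grip":[0,0,0,0,0,0,0,0]}'
python3 -m creep '{"dp":[[-2.6,-0.2,0],[-1.2,0,0],[0,0,0],[0,0,0],[0,0,0],[0,0,0]],"turn":[[0,0,0],[0,0,0],[0,0,0],[0,0,0],[0,0,0],[0,0,0]],"grip":[0,0,0,0,0,0]}'
python3 - <<'E'
from h import *
t=env.camera("top");s=env.camera("side")
o=np.zeros((480,800,3),np.uint8);o[:400,:400]=cv2.resize(s[130:230,260:360],None,fx=4,fy=4);o[:400,400:800]=cv2.resize(t[150:250,375:475],None,fx=4,fy=4);cv2.imwrite("pics/s8.png",o)
E
```

```text
t: 23.83
position: [0.5793, -0.305, 0.0932]
ee_rot: [180.0, -0.0, 179.9]
ft_force: [0.3, -1.2, -2.7]
grip_width: 0.0151
grip_force: 59.3
t: 24.33
position: [0.6147, -0.3068, 0.0928]
ee_rot: [179.9, -0.1, 180.0]
ft_force: [0.1, -0.5, -1.1]
grip_width: 0.0153
grip_force: 59.3
```

View pics/s8.png

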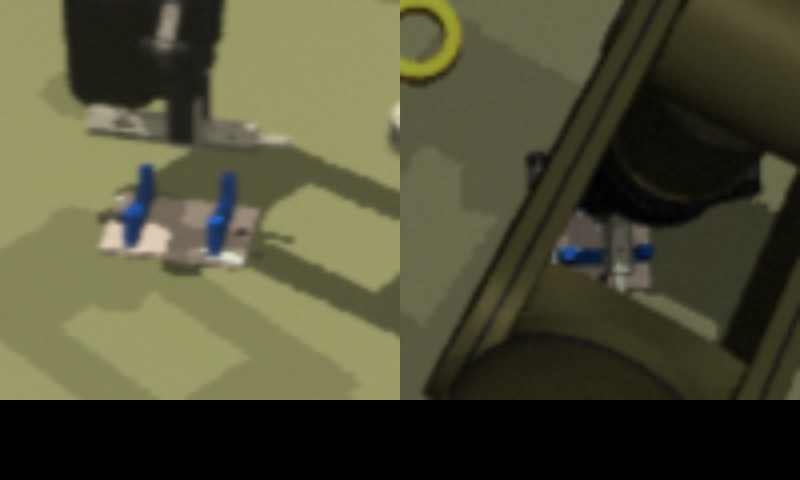

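In the top view the bit lines up with the notches once parallax is allowed for. I'll lower it.

```bash
python3 -m creep '{"dp":[[-0.3,-0.1,1.2],[0,0,1.5],[0,0,1],[0,0,0.5],[0,0,0.3],[0,0,0],[0,0,0],[0,0,0]],"turn":[[0,0,0],[0,0,0],[0,0,0],[0,0,0],[0,0,0],[0,0,0],[0,0,0],[0,0,0]],"grip":[0,0,0,0,0,0,0,0]}'
python3 -m creep '{"dp":[[0,0,0.2],[0,0,0.1],[0,0,0.1],[0,0,0],[0,0,0]],"turn":[[0,0,0],[0,0,0],[0,0,0],[0,0,0],[0,0,0]],"grip":[0,0,0,0,0]}'
```

```text
t: 25.1
position: [0.6201, -0.3084, 0.0489]
ee_rot: [-180.0, 0.1, 180.0]
ft_force: [-0.2, 0.3, -1.4]
grip_width: 0.0152
grip_force: 59.3
t: 25.52
position: [0.6196, -0.3081, 0.0443]
ee_rot: [-180.0, -0.0, 180.0]
ft_force: [-0.4, 0.3, -3.1]
grip_width: 0.015
grip_force: 59.3
```

```bash
python3 -m creep '{"dp":[[0.1,0,0],[0,0,0.1],[0,0,0.1],[0,0,0],[0,0,0]],"turn":[[0,0,0],[0,0,0],[0,0,0],[0,0,0],[0,0,0]],"grip":[0,0,0,0,0]}'
```

```text
t: 25.93
position: [0.6186, -0.3082, 0.044]
ee_rot: [-180.0, 0.0, 180.0]
ft_force: [-2.3, 1.0, 6.4]
grip_width: 0.015
grip_force: 60.2
```

It is seated, with contact at 44.0 mm as predicted. I'll release, retreat and check everything.

```bash
python3 -m creep '{"dp":[[0,0,0],[0,0,0],[0,0,0],[0,0,0],[0,0,-1.5],[0,0,-4],[0,0,-4],[0,0,-4]],"turn":[[0,0,0],[0,0,0],[0,0,0],[0,0,0],[0,0,0],[0,0,0],[0,0,0],[0,0,0]],"grip":[0.5,0.5,0.5,0.5,0.5,0.5,0.5,0.5]}'
python3 -m creep '{"dp":[[2.5,2.5,-2],[2.5,2.5,-2],[2.5,2.5,-2],[2.5,2.5,-2],[2.5,2.5,0],[2.5,2.5,0],[0,0,0],[0,0,0]],"turn":[[0,0,0],[0,0,0],[0,0,0],[0,0,0],[0,0,0],[0,0,0],[0,0,0],[0,0,0]],"grip":[0.5,0.5,0.5,0.5,0.5,0.5,0.5,0.5]}'
python3 - <<'E'
from h import *
t=env.camera("top");s=env.camera("side")
o=np.zeros((600,800,3),np.uint8);o[:280,:280]=cv2.resize(t[170:240,390:460],None,fx=4,fy=4)
o[:600,290:750]=cv2.resize(s[140:440,190:420],None,fx=2,fy=2);cv2.imwrite("pics/s9.png",o)
E
```

```text
t: 26.6
position: [0.618, -0.3079, 0.1777]
ee_rot: [179.9, -0.1, 180.0]
ft_force: [1.7, -1.0, 0.4]
grip_width: 0.0428
grip_force: 0.0
t: 27.27
position: [0.467, -0.1567, 0.2577]
ee_rot: [180.0, -0.0, -179.9]
ft_force: [0.8, -1.1, -0.2]
grip_width: 0.0428
grip_force: 0.0
```

View pics/s9.png

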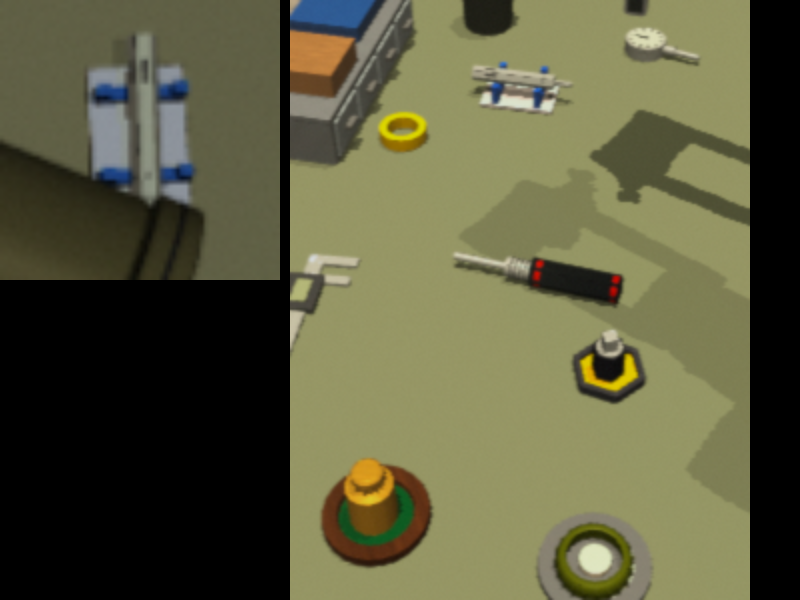

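All four are seated. The bit's thick end is at v≈178 against an expected 178.4, and the screwdriver and gauge are where they were. I'm handing in.

```bash
python3 -c "
from plant import env
print(env.close_job())"
```

```text
the job is handed in; nothing more can be done
None
```

All four things are in their holders and released, the weight was lowered onto the felt before letting go, the screwdriver and gauge look unmoved in the last picture, and the job is handed in at about 27 s of robot time; no verdict was shown.

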